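# Top up the blank magazine to its fill line

### The arm

A 6-joint arm with a two-finger parallel gripper is mounted at the origin on the work surface. World frame = base frame: x ahead of the robot, y to its left, z up, the work surface at z = 0. Lengths are in m, angles in rad, forces in N, time in s.
With the tool pointing down it reaches from about 0.375 to 0.9 m from the base axis. Payload 3.1 kg.
Tool frame: the origin (TCP) lies midway between the tips of the shut fingers; the grasp point (between the pads) lies 19 mm behind it; z points along the fingers, y is the direction in which the jaws open and shut (so a half turn about z gives the same grasp; the last joint's range is limited). The gripper opens to 87 mm and grips with 3 to 60 N. Pads are 19 mm wide; open, the fingers measure 117 mm over their backs; the gripper's body (75 mm by 190 mm) begins 51 mm behind the grasp point.
Start: joints at [1.071, 0.527, 1.433, -0, 1.181, -0.178], TCP at [0.198, 0.593, 0.223] pointing down, gripper open.
Joint ranges: [-3.08, 3.08], [-0.75, 2.2], [0.22, 2.44], [-1.43, 4.57], [0, 2.65], [-2.85, 2.85]. Speed limits (rad/s): [2.79, 2.79, 3.14, 3.14, 3.14, 3.14].

### API

Orientations are given as a unit quaternion [x, y, z, w].
In Python, from rig import robot gives the robot as it stands.
- The arm moves only by the tool move_arm, never from a script. Its argument "rows" is one flat list of numbers, 7 for each row, row after row: the shift along the world's x, y, z in mm, then the turn, a rotation vector about the world's x, y, z in rad, then the closure, from 0 (fully open) to 1 (shut). A call has 1 to 12 rows; each row shifts and turns the commanded pose from where the row before left it; what a row does not reach is not made up. A row lasts 1/10 s, in which the tool goes at most 50 mm and 8.59 degrees, less where a joint would pass 70% of its speed; a pose out of reach is approached as far as the arm can. A call with a gripper value outside its range is refused whole. The fingers move at their own pace and stop on an object; "grip_force" is the grip in N (left out, the last holds). Time passes only in rows, so rows that do not move let the fingers close. It gives the time, the measured TCP pose, the force and the opening at its end, in the units of the state.
- robot.get_obs(): the state, without advancing time (a new reading comes with each control period).
- robot.camera(name): name is "scene" or "top" or "wrist"; returns a dict with "color" (420x560x3 uint8, red, green, blue), "z_map" (420x560 float32, m along the optical axis (not along the pixel's ray), 0 where there is no reading), "camera_matrix" (3x3 intrinsics, pixels), "R" (3x3) and "t" (3): a world point X has camera coordinates R X + t; the wrist camera has in their place "tool_from_camera" (4x4, takes a point from camera to tool coordinates, whose origin is the TCP and whose axes are the flange's). Camera axes: x right, y down, z forward; pixel columns grow to the right and rows downward; lengths in m; the calibration is good to about 2 mm. A picture is of the moment at which its call begins: read the wrist's pose just before it.
- robot.hand_in(): hands the job in, once; it reports no verdict.
Trained networks look in the newest picture that a camera, given by its name, has taken for a name from the list of things; names that differ only in an ending like _2 or _b are one class to them, and where a whole thing is asked for, a point or a joint stands for the part that bears it (a point fixed in the world has none). Each returns a list of dicts, best first, with "conf" (0 to 1); they miss things now and then, are a little off and sometimes report something else, mostly with a low value. They report only what shows in the picture. A call takes as long as a camera call. They do not tell look-alikes from the thing itself.
- robot.search_frame(camera, thing): "at" ([column, row] in pixels, amid what is visible of it).
- robot.spot_point(camera, thing): "at" ([column, row] in pixels: a listed point, or the origin of a listed thing).
The state is a dict: "time": time; "q": joint angles; "joint_velocities": joint speeds; "joint_torque": joint torques, N m; "position": TCP position; "tool_rot": TCP orientation; "ft_force": force on the tool from outside, world axes, zero at the start; "moment": the same for the moment, N m; "grip_width": finger opening in m.
Only numpy, scipy, OpenCV 4.12 (cv2) and the standard library are available. Lean on these libraries where they do the work, as an engineer would, in place of code of your own. Each camera call takes 0.05 s, during which the arm holds its last target.

### The job

Slide the red blanks along the lane onto the magazine's mouth and press each one gently down through the spring jaws, until the stack in the tube lies flat with its top at the yellow fill line. Use only as many as that takes, leave the spare blanks lying in the lane clear of the mouth, and do not disturb the other things on the bench.

Things in the scene. Friction and masses are not known exactly. Their poses are not given: they have to be found in the camera images.
- magazine: Fixed loading stand, bolted down. An upright clear tube (inside 66, outside 75 mm across) stands at its origin, which is on the tube's axis at table level; z up. The tube opens in a level grey deck 100 mm above the table. From the mouth a straight lane runs along this body's +y, level with the deck, 66 mm wide between aluminium rails 9 mm thick, 8 mm high over the deck.
- mouth (a point): Centre of the tube's 66 mm mouth, on its axis, level with the deck. A half-round steel backstop, 16 mm high, closes its -y side: a blank pushed along the lane towards -y stops against it, over the mouth. The rails go on past the mouth; spring housings with brass screws stand outside them, 14 mm high, to 69 mm from the axis. A bar crosses the lane 26 to 47 mm from the axis, 22 to 25 mm above deck.
- lane_end (a point): Open end of the lane, 355 mm from the tube's axis along the magazine's +y, at deck level; nothing closes the lane here
- jaws (a point): Point on the tube's axis 3 mm below the deck, between two sprung steel jaws that stick out 5 mm from the +x and -x walls, sloped on top, 1 to 9 mm below the deck. They carry a blank slid over the mouth, some 2 mm sunk; it does not fall by itself. Pressed at its middle with 6 to 15 N it gives way 5 to 10 mm lower and drops on what is below. Pressed off-centre it may tilt and bind.
- fill_line (a point): Point on the tube's axis at the height of the yellow fill line that runs round the tube, 12 mm below the top of the deck; axes parallel to the magazine's
- packing_seat (a point): Floor of the tube, 85 mm below the deck, on its axis. On it sits one fixed blue puck, its top 32, 52 or 72 mm below the deck: 1, 2 or 3 blanks then reach the line exactly. Which puck it is varies and is not given (the other two stand in a wooden rack): look, or feel how deep a blank goes before it meets firm resistance. Puck and stack do not give way.
- blank1: Blank: red flat disc with a plain aluminium dot at its centre, 64 mm diameter, 20 mm thick, 0.075 to 0.13 kg, slippery plastic; origin at the centre of its underside, z along its axis (up while it lies flat). Starts flat in the lane, number 1 from the mouth; the four start 68 to 307 mm from the tube's axis, with gaps up to 30 mm between them
- blank1_mid (a point): Centre of blank1, half-way through its thickness
- blank2: Blank: red flat disc with a plain aluminium dot at its centre, 64 mm diameter, 20 mm thick, 0.075 to 0.13 kg, slippery plastic; origin at the centre of its underside, z along its axis (up while it lies flat). Starts flat in the lane, number 2 from the mouth; the four start 68 to 307 mm from the tube's axis, with gaps up to 30 mm between them
- blank2_mid (a point): Centre of blank2, half-way through its thickness
- blank3: Blank: red flat disc with a plain aluminium dot at its centre, 64 mm diameter, 20 mm thick, 0.075 to 0.13 kg, slippery plastic; origin at the centre of its underside, z along its axis (up while it lies flat). Starts flat in the lane, number 3 from the mouth; the four start 68 to 307 mm from the tube's axis, with gaps up to 30 mm between them
- blank3_mid (a point): Centre of blank3, half-way through its thickness
- blank4: Blank: red flat disc with a plain aluminium dot at its centre, 64 mm diameter, 20 mm thick, 0.075 to 0.13 kg, slippery plastic; origin at the centre of its underside, z along its axis (up while it lies flat). Starts flat in the lane, number 4 from the mouth; the four start 68 to 307 mm from the tube's axis, with gaps up to 30 mm between them
- blank4_mid (a point): Centre of blank4, half-way through its thickness
- padlock: Bystander: brass padlock lying flat, body 52 x 60 x 28 mm with steel shackle; origin under the body's centre
- screwdriver: Bystander: green-handled screwdriver lying on the table; origin under its middle, x towards the blade
- brush: Bystander: hand brush lying on the table; origin under its middle
- oil: Bystander: small white bottle with red cap, 56 mm diameter, 100 mm tall, standing; origin at the centre of its underside
- lock_cylinder: Bystander: brass door-lock cylinder 65 mm long, 33 mm high; origin at the centre of its underside
There are look-alikes about, which are no part of the job. Leave any pink or turquoise look-alike of the blank1 alone.

How it is judged:
By the outcome, as a careful person would: the job done as asked, in the order asked, and still so for the second after the job is handed in, with the robot touching nothing.
It also fails if it takes over 72 s, if anything falls off the work surface, if the arm or the gripper's body presses on something with over 40 N, if the wrist force passes 120 N, or if a joint passes its speed limit or range.

## Working session

There is one attempt and no reset: what is moved stays moved. The work goes in short steps, Python scripts to look and compute and a tool call to move; the robot and the scene stay as the last step left them, time stands still between calls to the robot, and variables do not carry over. Pictures are saved under pics/ and viewed, and the job is handed in when it is done.

Besides the shell and the picture viewer there is one more tool, called after ">>>" as a command line: name --argument value ..., lists and objects as JSON in quotes. move_arm: Moves the arm, as the interface text tells. Its arguments: {"type":"object","properties":{"rows":{"type":"array","items":{"type":"number"}},"grip_force":{"type":"number"}},"required":["rows"]}

```bash
mkdir -p pics; ls; cat > h.py <<'E'
from rig import robot
import numpy as np, cv2
def snap(n,fn=None,s=1.4):
    c=robot.camera(n)
    if fn: cv2.imwrite('pics/'+fn,cv2.resize(c['color'][:,:,::-1],None,fx=s,fy=s))
    return c
def world(c,px,z=None,zw=None):
    K=np.array(c['camera_matrix']);u,v=px
    if zw is None:
        d=c['z_map'][int(round(v)),int(round(u))] if z is None else z
        pc=np.linalg.inv(K)@[u,v,1]*d
        return np.array(c['R']).T@(pc-c['t'])
    R=np.array(c['R']);o=-R.T@c['t'];r=R.T@np.linalg.inv(K)@[u,v,1]
    return o+r*(zw-o[2])/r[2]
E
python3 - <<'E'
from h import *
import pickle
for n in('scene','top','wrist'):
    c=snap(n,n+'0.png'); pickle.dump(c,open(n+'.pkl','wb'))
    for t in('magazine','mouth','lane_end','blank1','blank1_mid','blank4_mid','fill_line','packing_seat'):
        print(n,t,[(np.round(d['at'],1).tolist(),round(d['conf'],2)) for d in robot.spot_point(n,t)][:6])
print(robot.get_obs())
E
```

```text
pics
scene magazine [([184.6, 213.7], 0.75)]
scene mouth [([179.0, 184.8], 0.79)]
scene lane_end [([182.2, 185.1], 0.72), ([298.2, 202.6], 0.6)]
scene blank1 [([251.6, 265.7], 0.78), ([229.3, 191.2], 0.72), ([277.3, 202.5], 0.72), ([181.1, 205.7], 0.72), ([221.7, 249.9], 0.64)]
scene blank1_mid [([248.6, 262.0], 0.95), ([206.4, 184.8], 0.81), ([220.4, 248.2], 0.63)]
scene blank4_mid [([282.0, 195.8], 0.64), ([207.7, 185.9], 0.63)]
scene fill_line [([182.1, 187.4], 0.65)]
scene packing_seat [([184.0, 206.7], 0.57)]
top magazine [([369.2, 197.6], 0.73)]
top mouth [([372.5, 192.9], 0.82), ([303.5, 205.6], 0.18)]
top lane_end [([267.8, 215.5], 0.74)]
top blank1 [([350.2, 189.8], 0.76), ([287.3, 210.3], 0.75), ([325.8, 200.3], 0.71), ([315.8, 173.0], 0.63), ([288.4, 168.4], 0.52), ([346.3, 233.3], 0.51)]
top blank1_mid [([316.1, 172.8], 0.82), ([353.1, 197.2], 0.79), ([287.1, 167.2], 0.69), ([423.5, 243.6], 0.5), ([343.9, 235.1], 0.49)]
top blank4_mid [([284.6, 208.3], 0.84)]
top fill_line [([372.3, 193.1], 0.87)]
top packing_seat [([369.1, 194.3], 0.97)]
wrist magazine []
wrist mouth []
wrist lane_end []
wrist blank1 []
wrist blank1_mid []
wrist blank4_mid []
wrist fill_line [([259.0, 296.7], 0.34)]
wrist packing_seat []
{'time': 1.35, 'q': array([ 1.07052111e+00,  5.27509575e-01,  1.43268829e+00, -4.80305459e-06,
        1.18139417e+00, -1.78499675e-01]), 'joint_velocities': array([-0.00043895, -0.00022524, -0.00180036, -0.00094349, -0.00082404,
        0.00149769]), 'joint_torque': array([-5.87295904e-05, -4.40020788e+01, -1.76978606e+01,  6.32713619e-02,
        5.05654584e-02, -1.45041849e-05]), 'position': array([0.19762292, 0.5929175 , 0.22254624]), 'tool_rot': array([ 1.60193676e-01,  9.87085602e-01, -4.46157835e-07,  2.19862199e-06]), 'ft_force': array([-0.29349917, -0.42273508,  0.49143331]), 'moment': array([ 0.01285961,  0.00652007, -0.01730708]), 'grip_width': 0.08724264138096806}
```

View pics/scene0.png

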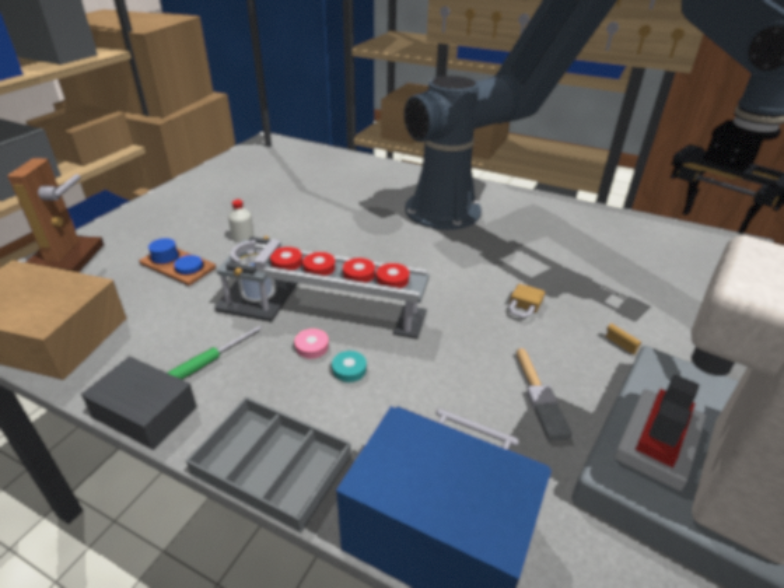

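View pics/top0.png

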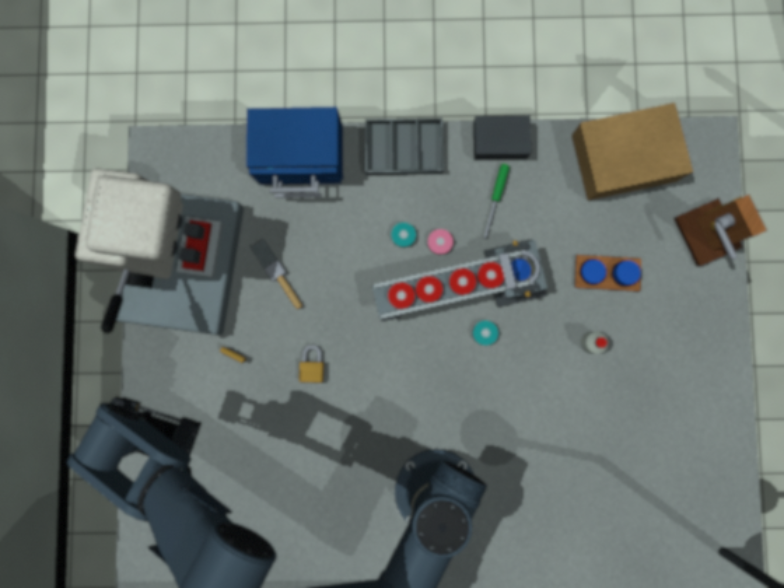

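```bash
python3 - <<'E'
import pickle,cv2
for n,(u0,v0,u1,v1) in dict(top=(250,150,420,270),scene=(130,150,330,290)).items():
    c=pickle.load(open(n+'.pkl','rb'))
    cv2.imwrite(f'pics/{n}crop.png',cv2.resize(c['color'][v0:v1,u0:u1,::-1],None,fx=4,fy=4,interpolation=2))
E
```

```text
(no output)
```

View pics/topcrop.png

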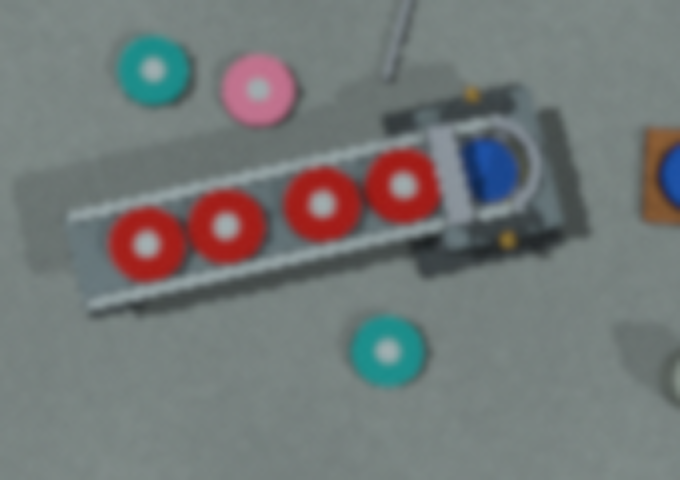

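View pics/scenecrop.png

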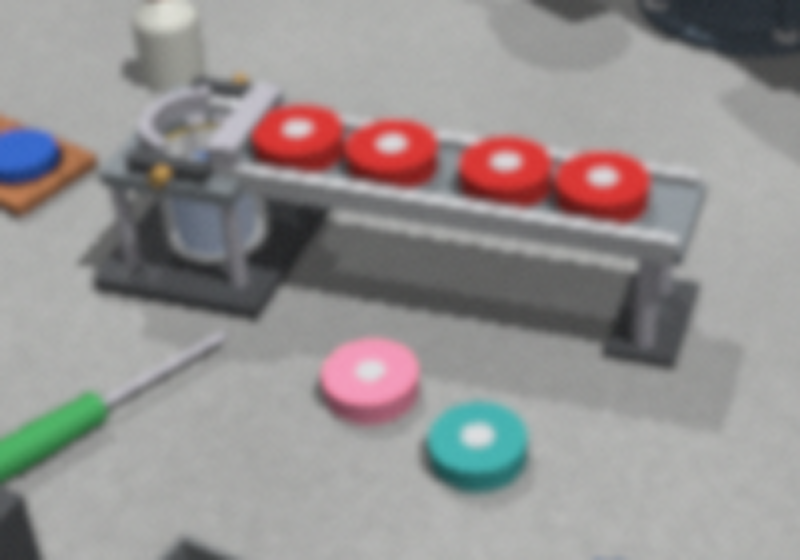

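```bash
python3 - <<'E'
import pickle
from h import *
c=pickle.load(open('top.pkl','rb'))
print('cam',-np.array(c['R']).T@c['t'])
hsv=cv2.cvtColor(c['color'],cv2.COLOR_RGB2HSV)
def blobs(m,zw=None,mina=60):
    n,l,s,ce=cv2.connectedComponentsWithStats(m.astype(np.uint8))
    for i in range(1,n):
        if s[i,4]>mina:
            zs=c['z_map'][l==i]; 
            P=np.array([world(c,(u,v)) for v,u in np.argwhere(l==i)])
            print(ce[i].round(1),s[i],'med z',np.median(P[:,2]).round(4),'pct',np.percentile(P[:,2],[5,95]).round(4), 'c',world(c,ce[i],zw=np.median(P[:,2])).round(4))
H,S,V=cv2.split(hsv)
print('red');blobs(((H<8)|(H>172))&(S>150)&(V>80))
print('blue');blobs((H>105)&(H<125)&(S>150)&(V>60))
# tube region heights
for v in range(178,212,2): print(v,[int(round(1000*world(c,(u,v))[2])) for u in range(352,396,2)])
for u,v in[(267,203),(273,227)]: pass
E
```

```text
cam [0.35327045 0.05307859 1.72321608]
red
[349.9 196.3] [341 188  19  17 205] med z 0.122 pct [0.1155 0.1276] c [ 0.5256 -0.1339  0.122 ]
[330.3 200.7] [321 192  19  18 211] med z 0.1225 pct [0.1152 0.1291] c [ 0.5115 -0.0681  0.1225]
[296.6 208.4] [278 198  38  22 425] med z 0.1215 pct [0.1146 0.1284] c [0.4871 0.0446 0.1215]
blue
[209.2 100.9] [ 177   78   65   47 2971] med z 0.1407 pct [0.1265 0.1474] c [0.8533 0.3354 0.1407]
[372.1 191.9] [366 185  13  15 147] med z 0.07 pct [0.0646 0.0778] c [ 0.5458 -0.2165  0.07  ]
[423.4 193.6] [415 186  17  16 215] med z 0.0302 pct [0.024  0.0368] c [ 0.5421 -0.403   0.0302]
[447.3 194.6] [438 187  19  16 244] med z 0.0498 pct [0.0366 0.0558] c [ 0.5354 -0.4803  0.0498]
178 [14, 96, 100, 105, 110, 118, 116, 114, 116, 116, 109, 108, 106, 104, 102, 102, -3, 4, -9, 8, 3, 1]
180 [19, 100, 109, 102, 113, 108, 112, 99, 107, 114, 111, 117, 124, 98, 97, 105, 8, -7, 0, 7, -2, 4]
182 [46, 1723, 128, 121, 127, 126, 111, 106, 110, 102, 95, 115, 120, 116, 119, 102, 103, 2, 8, -2, 0, -5]
184 [102, 111, 116, 126, 125, 134, 105, 95, 98, 54, 55, 100, 96, 11
[... 662 characters left out ...]
125, 128, 128, 70, 74, 68, 75, 63, 98, 116, 120, 96, 102, 107, 1, -9, 3]
200 [118, 117, 126, 123, 106, 122, 129, 125, 95, 73, 70, 98, 55, 127, 118, 104, 99, 99, 104, 2, 6, 5]
202 [118, 124, 128, 107, 102, 118, 127, 128, 101, 105, 109, 113, 110, 109, 117, 102, 102, 96, 98, 8, 7, 9]
204 [122, 124, 103, 96, 101, 124, 127, 127, 110, 110, 105, 101, 118, 120, 113, 115, 114, 106, 103, 2, 4, 5]
206 [106, 113, 108, 112, 105, 132, 107, 102, 124, 115, 114, 108, 116, 115, 124, 115, 113, 105, 102, -1, 2, 0]
208 [116, 107, 102, 23, 103, 105, 100, 93, 114, 112, 118, 115, 119, 115, 107, 19, 14, 20, 13, 4, 7, 0]
210 [-1, 20, 17, 20, 66, 102, 107, 99, 105, 106, 14, 19, 113, 106, 22, 19, 12, 13, 16, 11, -2, 6]
```

>>> move_arm --rows '[10,-35,12,0,0,-0.09,0,22,-43,7,0,0,-0.09,0,22,-43,7,0,0,-0.09,0,22,-43,7,0,0,-0.09,0,22,-43,7,0,0,-0.09,0,22,-43,7,0,0,-0.09,0,22,-43,7,0,0,-0.09,0,22,-43,7,0,0,-0.09,0,22,-43,7,0,0,-0.09,0,22,-43,4,0,0,-0.09,0,22,-43,0,0,0,-0.09,0,22,-43,0,0,0,-0.048,0]'

```text
time: 2.55
position: [0.4504, 0.083, 0.2951]
tool_rot: [0.63, 0.777, 0.001, 0.001]
ft_force: [0.9, 0.5, -0.1]
grip_width: 0.0873
```

>>> move_arm --rows '[22,-45,0,0,0,0,0,22,-45,0,0,0,0,0,22,-45,0,0,0,0,0,4,-50,0,0,0,0,0,0,-20,0,0,0,0,0,0,0,0,0,0,0,0,0,0,0,0,0,0,0]'

```text
time: 3.25
position: [0.5191, -0.1195, 0.2944]
tool_rot: [0.629, 0.777, 0.0, -0.001]
ft_force: [0.5, -0.0, -0.3]
grip_width: 0.0871
```

```bash
cat >> h.py <<'E'
from scipy.spatial.transform import Rotation as Rn
def wsnap(fn=None,s=1.4):
    o=robot.get_obs(); c=snap('wrist',fn,s)
    T=np.eye(4);T[:3,:3]=Rn.from_quat(o['tool_rot']).as_matrix();T[:3,3]=o['position']
    M=np.linalg.inv(T@np.array(c['tool_from_camera'])); c['R']=M[:3,:3];c['t']=M[:3,3]; return o,c
E
python3 - <<'E'
from h import *
import pickle
o,c=wsnap('w1.png'); pickle.dump((o,c),open('w1.pkl','wb'))
print(o['time'],o['position'],o['tool_rot'],o['ft_force'],c['tool_from_camera'])
E
```

```text
3.25 [ 0.51914245 -0.11946551  0.29435515] [ 6.29198665e-01  7.77244250e-01  2.54510104e-04 -5.92427679e-04] [ 0.51463531 -0.02611447 -0.27023408] [[ 4.75972268e-04 -9.69135485e-01 -2.46528263e-01  6.79983353e-02]
 [ 9.99999764e-01  5.83462550e-04 -3.62968956e-04 -1.16498506e-03]
 [ 4.95606104e-04 -2.46528032e-01  9.69135534e-01 -1.62603327e-01]
 [ 0.00000000e+00  0.00000000e+00  0.00000000e+00  1.00000000e+00]]
```

View pics/w1.png

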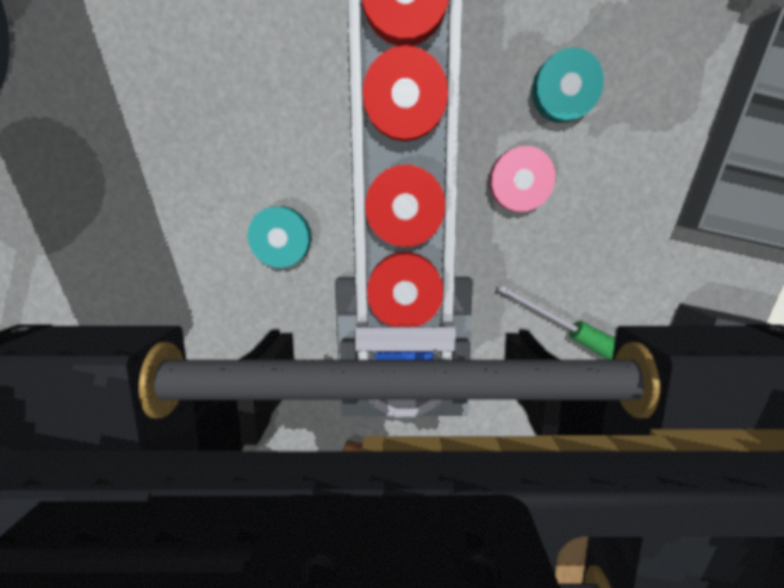

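```bash
cat >> h.py <<'E'
def reds(c,zw=.12,mina=300):
    hsv=cv2.cvtColor(c['color'],cv2.COLOR_RGB2HSV);H,S,V=cv2.split(hsv)
    m=(((H<8)|(H>172))&(S>130)&(V>80)).astype(np.uint8)
    m=cv2.morphologyEx(m,cv2.MORPH_OPEN,np.ones((3,3)))
    n,l,s,ce=cv2.connectedComponentsWithStats(m); out=[]
    # dots: bright low-sat inside
    d=((S<60)&(V>150)).astype(np.uint8);n2,l2,s2,c2=cv2.connectedComponentsWithStats(d)
    for i in range(1,n2):
        if 60<s2[i,4]<1500:
            x,y,w,h=s2[i,:4]; ring=m[max(y-5,0):y+h+5,max(x-5,0):x+w+5].mean()
            if ring>.25: out.append((c2[i],world(c,c2[i],zw=zw)))
    return sorted(out,key=lambda t:-t[0][1])
E
python3 - <<'E'
from h import *
import pickle
o,c=pickle.load(open('w1.pkl','rb'))
r=reds(c)
for p,w in r: print(p.round(1),w.round(4), world(c,p).round(4))
W=np.array([w for p,w in r]); 
d=W[-1]-W[0]; print('dist',np.linalg.norm(np.diff(W,axis=0),axis=1),'ang',np.degrees(np.arctan2(d[1],d[0])))
# rails by edges: depth profile across lane at rows
u=lambda x:x/1.4
for row in (40,60,100,180):
    zs=[(k,int(1000*world(c,(k,row))[2])) for k in range(244,336,1)]
    hi=[k for k,z in zs if z>95]; print(row,hi[0],hi[-1],world(c,(hi[0],row),zw=.108).round(4),world(c,(hi[-1],row),zw=.108).round(4))
print('bar')
for row in range(228,256,2): print(row,[int(round(1000*world(c,(k,row))[2])) for k in range(240,340,5)])
E
```

```text
[288.9 208.6] [ 0.5258 -0.1344  0.12  ] [ 0.5258 -0.1342  0.121 ]
[289. 147.] [ 0.5111 -0.0659  0.12  ] [ 0.5111 -0.0659  0.1204]
[289.  66.] [0.4937 0.0146 0.12  ] [0.4937 0.0145 0.1206]
dist [0.07009087 0.08233599] ang 102.18742045261465
40 249 328 [0.4468 0.0328 0.108 ] [0.5281 0.0502 0.108 ]
60 250 327 [0.4513 0.0141 0.108 ] [0.5318 0.0312 0.108 ]
100 251 326 [ 0.4596 -0.0254  0.108 ] [ 0.5405 -0.0082  0.108 ]
180 253 334 [ 0.4781 -0.1122  0.108 ] [ 0.5711 -0.0924  0.108 ]
bar
228 [15, 99, 100, 109, 109, 100, 101, 120, 119, 121, 120, 121, 121, 120, 101, 102, 109, 102, 100, 100]
230 [15, 100, 100, 114, 113, 102, 100, 121, 120, 120, 121, 121, 121, 102, 101, 101, 115, 101, 102, 99]
232 [14, 101, 99, 120, 120, 100, 100, 101, 121, 120, 119, 121, 101, 99, 99, 102, 121, 101, 100, 100]
234 [13, 99, 100, 126, 125, 125, 124, 126, 126, 125, 126, 125, 125, 125, 125, 126, 125, 100, 102, 100]
236 [1, 99, 100, 125, 126, 126, 126, 125, 125, 126, 125, 126, 125, 125, 126, 126, 125, 99, 101, 100]
238 [1, 101, 100, 125, 124, 126, 126, 126, 125, 125, 124, 126, 126, 126, 124, 124, 125, 100, 101, 101]
240 [0, 101, 100, 126, 125, 124, 125, 125, 125, 126, 126, 124, 126, 125, 125, 125, 127, 100, 101, 101]
242 [0, 108, 108, 126, 125, 126, 125, 125, 126, 125, 126, 126, 125, 125, 124, 126, 125, 109, 109, 100]
244 [0, 113, 113, 125, 127, 125, 126, 125, 125, 125, 125, 126, 126, 127, 126, 125, 125, 114, 113, 100]
246 [2, 114, 114, 126, 126, 124, 125, 124, 126, 125, 126, 126, 125, 125, 126, 125, 125, 113, 115, 112]
248 [1, 115, 115, 126, 125, 125, 125, 126, 125, 125, 126, 125, 126, 126, 127, 125, 126, 114, 114, 100]
250 [2, 114, 115, 107, 107, 98, 69, 68, 68, 69, 68, 68, 67, 69, 98, 107, 107, 114, 114, 101]
252 [1, 115, 113, 99, 108, 99, 69, 69, 69, 68, 68, 68, 68, 69, 50, 108, 108, 114, 115, 100]
254 [0, 115, 114, 101, 109, 64, 69, 68, 67, 68, 69, 69, 69, 68, 54, 108, 108, 114, 116, 100]
```

```bash
python3 - <<'E'
from h import *
import pickle
o,c=pickle.load(open('w1.pkl','rb'))
ex=np.array([.9774,.2112,0]);ey=np.array([-.2112,.9774,0])
hm=np.array([[int(round(1000*world(c,(k,r))[2])) for k in range(275,305,3)] for r in range(225,256)])
col=np.median(hm,axis=1)
for r,z in zip(range(225,256),col): 
    w=world(c,(289,r),zw=.125); print(r,z,round(w@ey*1000,1), round(w@ex*1000,1))
for r,z in((242,.114),(228,.115),(232,.12)): print(r,[round(1000*world(c,(k,r),zw=z)@ey,1) for k in(245,)])
for p,w in reds(c): print('blank s',round(w@ey*1000,1))
q=Rn.from_quat(o['tool_rot']).as_matrix();print('tooly ang',np.degrees(np.arctan2(q[1,1],q[0,1])))
print('tcp',o['position']@ex*1000,o['position']@ey*1000)
E
```

```text
225 121.0 -260.8 485.7
226 120.5 -262.0 485.7
227 121.0 -263.2 485.7
228 120.0 -264.4 485.7
229 121.0 -265.7 485.7
230 120.0 -266.9 485.7
231 121.0 -268.1 485.7
232 119.0 -269.3 485.7
233 124.0 -270.6 485.7
234 126.0 -271.8 485.7
235 125.0 -273.0 485.7
236 125.5 -274.3 485.7
237 125.5 -275.5 485.7
238 126.0 -276.7 485.7
239 125.5 -278.0 485.7
240 125.5 -279.2 485.7
241 125.0 -280.5 485.7
242 125.5 -281.7 485.7
243 125.0 -283.0 485.7
244 125.0 -284.2 485.7
245 125.0 -285.5 485.7
246 125.5 -286.7 485.7
247 125.5 -288.0 485.7
248 126.0 -289.2 485.7
249 125.0 -290.5 485.7
250 68.5 -291.8 485.7
251 68.0 -293.0 485.7
252 68.0 -294.3 485.7
253 68.0 -295.6 485.7
254 69.0 -296.9 485.7
255 69.0 -298.1 485.7
242 [np.float64(-285.7)]
228 [np.float64(-267.5)]
232 [np.float64(-270.9)]
blank s -242.4
blank s -172.3
blank s -90.0
tooly ang 12.017940685492103
tcp 482.1787179948138 -226.40847435162985
```

>>> move_arm --rows '[-4,27,-30,0,0,0.003,0,-4,26.5,-35,0,0,0,0,0,0,-40,0,0,0,0,0,0,-40,0,0,0,0,0,0,-20,0,0,0,0,0,0,0,0,0,0,0,0,0,0,0,0,0,0]'

```text
time: 4.0
position: [0.5117, -0.065, 0.1301]
tool_rot: [0.627, 0.779, 0.0, 0.0]
ft_force: [0.6, -0.3, 0.6]
grip_width: 0.0873
```

```bash
python3 - <<'E'
from h import *
o,c=wsnap('w2.png')
ex=np.array([.9774,.2112,0]);ey=np.array([-.2112,.9774,0])
print(o['time'],o['position'],'tcp',o['position']@ex*1000,o['position']@ey*1000,o['ft_force'])
for p,w in reds(c): print(p.round(1),w.round(4),w@ex*1000,w@ey*1000)
E
```

```text
4.0 [ 0.51174539 -0.06504722  0.13005995] tcp 486.44197078069914 -171.65778223545425 [ 0.6082063  -0.31238398  0.5892478 ]
[285.6 246.4] [ 0.5109 -0.0643  0.12  ] 485.73404440839954 -170.76692035143506
[286.3 107.9] [0.4939 0.0148 0.12  ] 485.8272154433816 -89.8620688322558
```

View pics/w2.png

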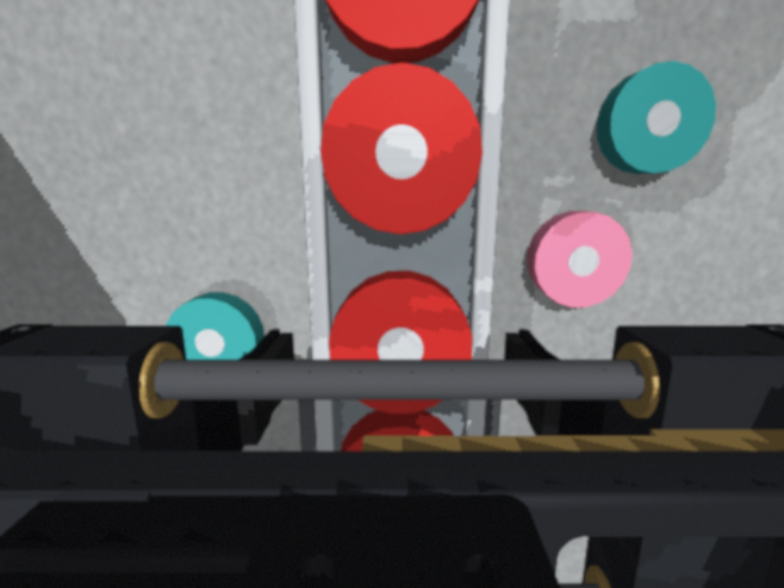

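>>> move_arm --rows '[-0.8,-0.2,-12,0,0,0,0,0,0,-7,0,0,0,0,0,0,0,0,0,0,0.2,0,0,0,0,0,0,0.35,0,0,0,0,0,0,0.35,0,0,0,0,0,0,0.35,0,0,0,0,0,0,0.35]' --grip_force 8

```text
time: 4.75
position: [0.5116, -0.0666, 0.1111]
tool_rot: [0.628, 0.779, 0.0, 0.001]
ft_force: [0.8, 1.2, 1.4]
grip_width: 0.0637
```

>>> move_arm --rows '[1.1,-4.9,0,0,0,0,0.35,2.1,-9.8,0,0,0,0,0.35,2.1,-9.8,0,0,0,0,0.35,2.1,-9.8,0,0,0,0,0.35,2.1,-9.8,0,0,0,0,0.35,2.1,-9.8,0,0,0,0,0.35,2.1,-9.8,0,0,0,0,0.35,1.1,-4.9,0,0,0,0,0.35,0,0,0,0,0,0,0.35]'

```text
time: 5.65
position: [0.5267, -0.137, 0.1107]
tool_rot: [0.628, 0.778, -0.0, 0.002]
ft_force: [4.7, -1.0, 2.1]
grip_width: 0.0636
```

>>> move_arm --rows '[0.4,-2,0,0,0,0,0.35,0.4,-2,0,0,0,0,0.35,0.2,-1,0,0,0,0,0.35,0,0,0,0,0,0,0.35]'

```text
time: 6.05
position: [0.5272, -0.1396, 0.1107]
tool_rot: [0.628, 0.778, 0.001, 0.001]
ft_force: [4.6, 3.4, 1.8]
grip_width: 0.0637
```

>>> move_arm --rows '[0.2,-1,0,0,0,0,0.35,0.2,-1,0,0,0,0,0.35,0,0,0,0,0,0,0.35]'

```text
time: 6.35
position: [0.5276, -0.1415, 0.1107]
tool_rot: [0.628, 0.778, 0.001, 0.0]
ft_force: [5.5, 2.7, 2.0]
grip_width: 0.0639
```

```bash
python3 - <<'E'
from h import *
o,c=wsnap('w3.png')
ex=np.array([.9774,.2112,0]);ey=np.array([-.2112,.9774,0])
print(o['time'],o['position'],'tcp',o['position']@ex*1000,o['position']@ey*1000,o['ft_force'])
c=snap('top'); cv2.imwrite('pics/t3.png',cv2.resize(c['color'][150:250,320:420,::-1],None,fx=6,fy=6,interpolation=2))
c=snap('scene'); cv2.imwrite('pics/s3.png',cv2.resize(c['color'][150:250,140:260,::-1],None,fx=6,fy=6,interpolation=2))
E
```

```text
6.35 [ 0.52764525 -0.14146427  0.11068276] tcp 485.8432101365664 -249.70585269071438 [5.46991654 2.70189999 2.03304965]
```

View pics/s3.png

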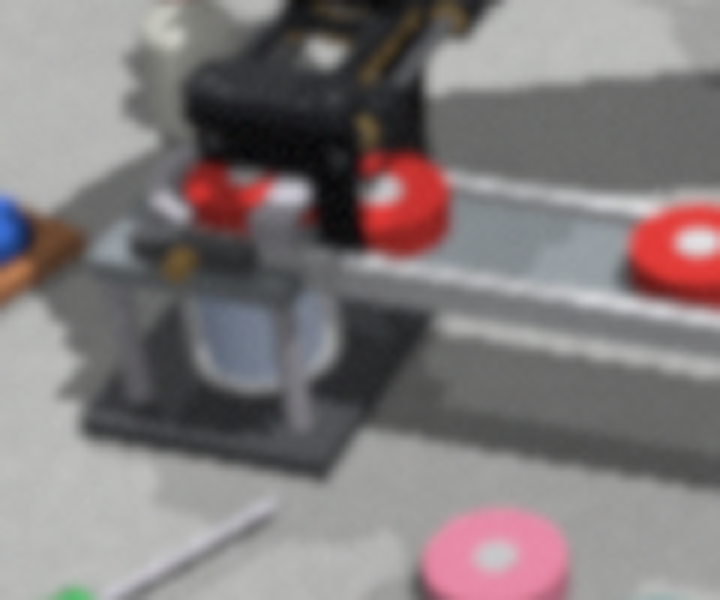

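View pics/t3.png

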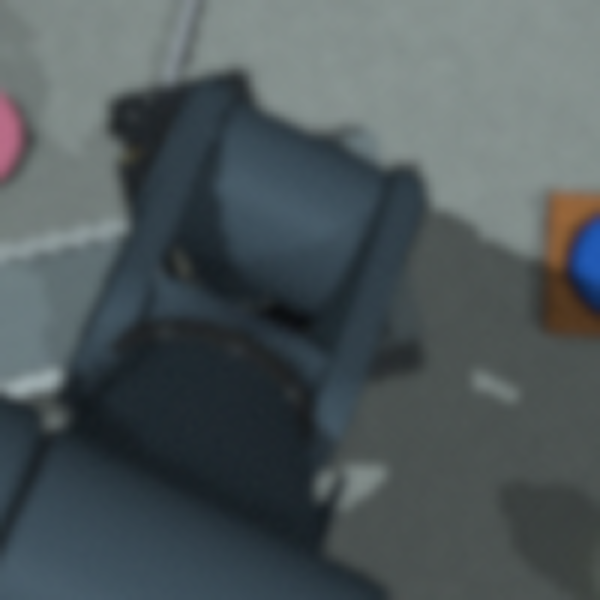

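>>> move_arm --rows '[0.2,-1,0,0,0,0,0.35,0,0,0,0,0,0,0.35]'

```text
time: 6.7
position: [0.5278, -0.1424, 0.1107]
tool_rot: [0.628, 0.778, 0.001, 0.0]
ft_force: [5.8, 3.4, 2.7]
grip_width: 0.0633
```

>>> move_arm --rows '[0.2,-1,0,0,0,0,0.35,0,0,0,0,0,0,0.35]'

```text
time: 6.9
position: [0.5281, -0.1434, 0.1107]
tool_rot: [0.628, 0.778, 0.001, 0.0]
ft_force: [6.2, 3.3, 3.4]
grip_width: 0.0638
```

>>> move_arm --rows '[0.2,-1,0,0,0,0,0.35,0,0,0,0,0,0,0.35]'

```text
time: 7.1
position: [0.5283, -0.1444, 0.1107]
tool_rot: [0.628, 0.778, 0.001, 0.0]
ft_force: [5.8, 2.4, 2.8]
grip_width: 0.0636
```

>>> move_arm --rows '[0.2,-1,0,0,0,0,0.35,0,0,0,0,0,0,0.35]'

```text
time: 7.3
position: [0.5284, -0.1454, 0.1107]
tool_rot: [0.628, 0.778, 0.001, 0.0]
ft_force: [5.2, 2.6, 3.0]
grip_width: 0.0638
```

>>> move_arm --rows '[0.2,-1,0,0,0,0,0.35,0,0,0,0,0,0,0.35]'

```text
time: 7.5
position: [0.5287, -0.1464, 0.1107]
tool_rot: [0.628, 0.778, 0.001, 0.0]
ft_force: [4.8, 3.6, 2.0]
grip_width: 0.0638
```

>>> move_arm --rows '[0,0,0,0,0,0,0,0,0,0,0,0,0,0,0,0,0,0,0,0,0,0,0,20,0,0,0,0,0,0,40,0,0,0,0,3,-14,40,0,0,0,0,3,-15,40,0,0,0,0,3.5,-15,40,0,0,0,0,0,0,0,0,0,0,0,0,0,0,0,0,0,0]'

```text
time: 8.5
position: [0.5365, -0.1912, 0.2907]
tool_rot: [0.628, 0.778, -0.0, -0.0]
ft_force: [-0.6, 0.2, -0.7]
grip_width: 0.0872
```

```bash
python3 - <<'E'
from h import *
o,c=wsnap('w4.png')
ex=np.array([.9774,.2112,0]);ey=np.array([-.2112,.9774,0])
print(o['time'],o['position'],'tcp',o['position']@ex*1000,o['position']@ey*1000,o['ft_force'])
for p,w in reds(c): print(p.round(1),w.round(4),w@ex*1000,w@ey*1000,world(c,p)[2])
import pickle;pickle.dump((o,c),open('w4.pkl','wb'))
E
```

```text
8.5 [ 0.53651748 -0.19123458  0.29068066] tcp 484.003445328997 -300.22516888033624 [-0.55393395  0.20943147 -0.72589276]
[288.  207.3] [ 0.5417 -0.2042  0.12  ] 486.30663738916036 -313.9571154163777 0.11979938919745274
[286.7 148.9] [ 0.5262 -0.1403  0.12  ] 484.65252759185785 -248.2390766483122 0.12061526545209347
```

View pics/w4.png

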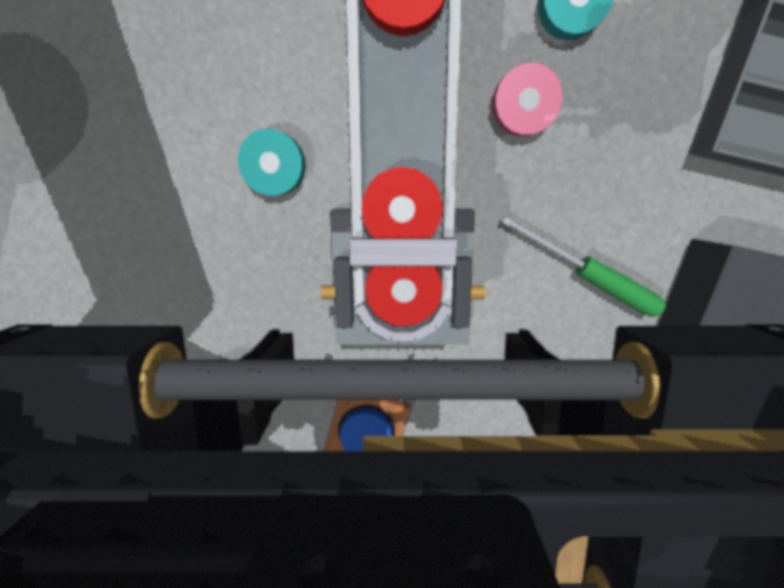

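```bash
python3 - <<'E'
from h import *
import pickle
ex=np.array([.9774,.2112,0]);ey=np.array([-.2112,.9774,0])
o,c=pickle.load(open('w4.pkl','rb'))
for r in range(164,244): 
    z=np.median([world(c,(k,r))[2] for k in range(278,299)]); w=world(c,(288,r),zw=z); print(r,round(z*1000,1),round(w@ey*1000,1),end=' | ')
P=lambda u0,u1,v0,v1:np.array([world(c,(u,v)) for u in range(u0,u1) for v in range(v0,v1)])
for n,b in dict(front=(275,302,195,200),rear=(275,302,214,220),left=(266,274,204,212),right=(303,311,204,212),b2=(275,300,128,138)).items(): print(n,np.median(P(*b)[:,2])*1000)
cv2.imwrite('pics/w4c.png',cv2.resize(c['color'][140:260,225:350,::-1],None,fx=5,fy=5,interpolation=2))
E
```

```text
164 120.4 -264.6 | 165 120.3 -265.7 | 166 120.7 -266.7 | 167 120.7 -267.8 | 168 120.5 -269.0 | 169 120.5 -270.1 | 170 123.2 -270.8 | 171 124.9 -271.7 | 172 125.4 -272.8 | 173 125.5 -273.9 | 174 125.5 -275.0 | 175 125.2 -276.1 | 176 125.5 -277.2 | 177 125.5 -278.3 | 178 125.2 -279.4 | 179 125.8 -280.4 | 180 125.7 -281.6 | 181 125.3 -282.7 | 182 125.4 -283.8 | 183 125.3 -285.0 | 184 125.3 -286.1 | 185 125.4 -287.2 | 186 125.7 -288.3 | 187 125.4 -289.4 | 188 125.5 -290.5 | 189 121.2 -292.4 | 190 121.2 -293.6 | 191 120.7 -294.8 | 192 121.1 -295.9 | 193 120.9 -297.1 | 194 121.1 -298.2 | 195 120.9 -299.4 | 196 120.4 -300.7 | 197 120.1 -301.9 | 198 120.2 -303.0 | 199 120.6 -304.1 | 200 120.0 -305.4 | 201 120.2 -306.5 | 202 120.1 -307.7 | 203 119.7 -309.0 | 204 120.0 -310.1 | 205 119.8 -311.3 | 206 119.7 -312.5 | 207 119.7 -313.7 | 208 119.5 -314.9 | 209 119.3 -316.2 | 210 118.8 -317.5 | 211 119.4 -318.5 | 212 118.9 -319.8 | 213 118.7 -321.1 | 214 118.6 -322.3 | 215 118.2 -323.6 | 216 118.1 -324.9 | 217 117.5 -326.2 | 218 117.7 -327.4 | 219 117.8 -328.6 | 220 118.1 -329.7 | 221 117.7 -331.0 | 222 117.4 -332.3 | 223 117.6 -333.5 | 224 117.0 -334.9 | 225 117.0 -336.1 | 226 116.9 -337.4 | 227 116.8 -338.7 | 228 116.8 -339.9 | 229 116.6 -341.2 | 230 115.9 -342.7 | 231 115.5 -344.0 | 232 100.8 -350.2 | 233 103.6 -350.6 | 234 106.8 -350.8 | 235 111.2 -350.5 | 236 114.6 -350.6 | 237 116.2 -351.3 | 238 116.2 -352.6 | 239 116.5 -353.7 | 240 116.3 -355.1 | 241 116.3 -356.4 | 242 116.7 -357.5 | 243 100.2 -364.9 | front 120.4098698816327
rear 118.07191024252342
left 118.85949281598866
right 119.34421358335688
b2 120.3003802977045
```

View pics/w4c.png

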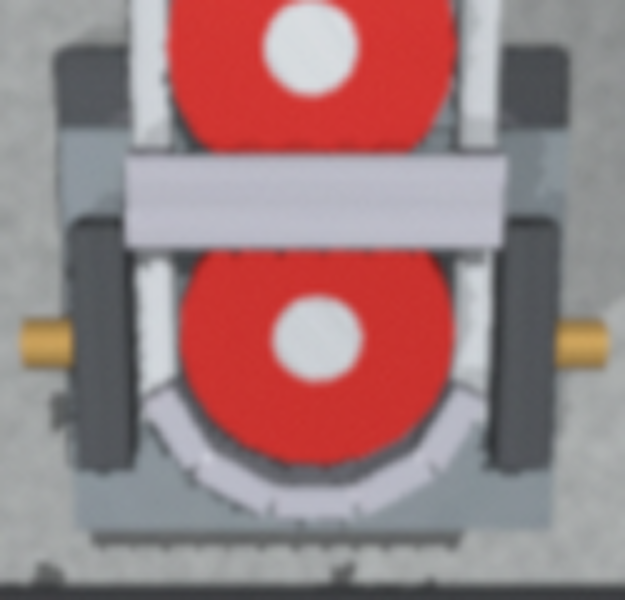

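>>> move_arm --rows '[-5,25.4,-20,0,0,0,0,-5.1,25.4,-40,0,0,0,0,0,0,-45,0,0,0,0,0,0,-45,0,0,0,0,0,0,-20,0,0,0,0,0,0,-10,0,0,0,0,0,0,0,0,0,0,0.2,0,0,0,0,0,0,0.4,0,0,0,0,0,0,0.4,0,0,0,0,0,0,0.4,0,0,0,0,0,0,0.4]' --grip_force 20

```text
time: 9.65
position: [0.5275, -0.1401, 0.1105]
tool_rot: [0.628, 0.779, 0.0, 0.0]
ft_force: [0.0, 1.1, -1.5]
grip_width: 0.0639
```

>>> move_arm --rows '[0.4,-2,0,0,0,0,0.4,0,0,0,0,0,0,0.4]'

```text
time: 9.85
position: [0.528, -0.1425, 0.1106]
tool_rot: [0.628, 0.779, 0.0, 0.0]
ft_force: [0.8, 0.3, -0.9]
grip_width: 0.0635
```

>>> move_arm --rows '[0.2,-1,0,0,0,0,0.4,0,0,0,0,0,0,0.4]'

```text
time: 10.05
position: [0.5281, -0.1433, 0.1106]
tool_rot: [0.628, 0.778, 0.0, 0.0]
ft_force: [1.4, 1.7, -1.4]
grip_width: 0.0632
```

>>> move_arm --rows '[0.2,-1,0,0,0,0,0.4,0,0,0,0,0,0,0.4]'

```text
time: 10.25
position: [0.5284, -0.1443, 0.1106]
tool_rot: [0.628, 0.779, 0.0, 0.0]
ft_force: [1.2, 1.4, -1.3]
grip_width: 0.0634
```

>>> move_arm --rows '[0.2,-1,0,0,0,0,0.4,0,0,0,0,0,0,0.4]'

```text
time: 10.45
position: [0.5286, -0.1453, 0.1106]
tool_rot: [0.628, 0.779, 0.0, 0.0]
ft_force: [2.6, 0.1, -2.1]
grip_width: 0.064
```

>>> move_arm --rows '[0.2,-1,0,0,0,0,0.4,0,0,0,0,0,0,0.4]'

```text
time: 10.65
position: [0.5287, -0.1462, 0.1106]
tool_rot: [0.628, 0.779, 0.0, 0.0]
ft_force: [2.8, 1.7, -0.1]
grip_width: 0.0634
```

>>> move_arm --rows '[0.2,-1,0,0,0,0,0.4,0,0,0,0,0,0,0.4]'

```text
time: 10.85
position: [0.5288, -0.1468, 0.1105]
tool_rot: [0.628, 0.778, 0.0, -0.0]
ft_force: [3.8, 4.2, -0.5]
grip_width: 0.0634
```

>>> move_arm --rows '[0.2,-1,0,0,0,0,0.4,0,0,0,0,0,0,0.4]'

```text
time: 11.05
position: [0.5288, -0.1469, 0.1105]
tool_rot: [0.628, 0.778, 0.001, -0.001]
ft_force: [2.8, 6.6, 0.4]
grip_width: 0.0634
```

```bash
python3 - <<'E'
from h import *
c=snap('scene'); cv2.imwrite('pics/s5.png',cv2.resize(c['color'][150:250,140:260,::-1],None,fx=6,fy=6,interpolation=2))
E
```

```text
(no output)
```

View pics/s5.png

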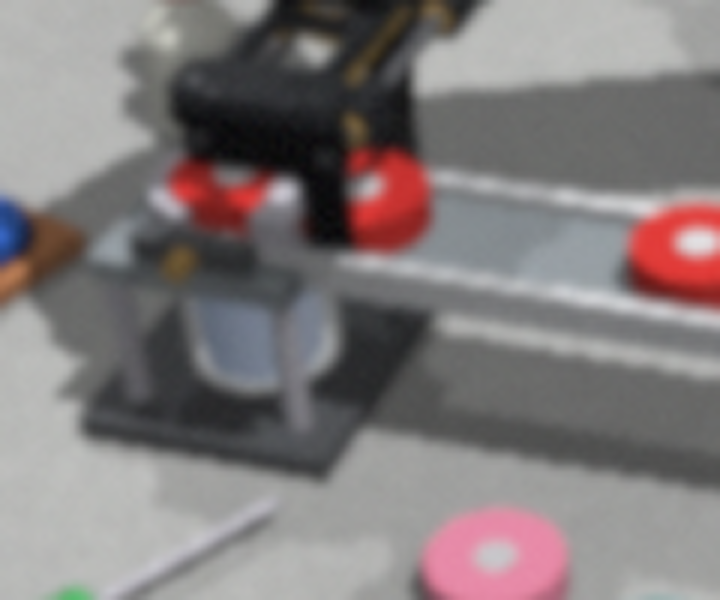

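>>> move_arm --rows '[-1.1,4.9,0,0,0,0,0.4,-2.1,9.8,0,0,0,0,0.4,-2.1,9.8,0,0,0,0,0.4,-2.1,9.8,0,0,0,0,0.4,-2.1,9.8,0,0,0,0,0.4,-2.1,9.8,0,0,0,0,0.4,-2.1,9.8,0,0,0,0,0.4,-1.1,4.9,0,0,0,0,0.4,0,0,0,0,0,0,0.4,0,0,0,0,0,0,0,0,0,0,0,0,0,0,0,0,0,0,0,0,0]'

```text
time: 12.3
position: [0.5127, -0.0797, 0.1102]
tool_rot: [0.628, 0.779, -0.001, -0.001]
ft_force: [-0.3, 0.4, -0.0]
grip_width: 0.0795
```

>>> move_arm --rows '[0,0,20,0,0,0,0,3,-14,40,0,0,0,0,7,-33,40,0,0,0,0,7,-33,40,0,0,0,0,7,-33,40,0,0,0,0,0,0,0,0,0,0,0,0,0,0,0,0,0,0]'

```text
time: 13.0
position: [0.5365, -0.1889, 0.2855]
tool_rot: [0.628, 0.778, -0.0, -0.0]
ft_force: [-0.5, 0.9, -0.4]
grip_width: 0.0869
```

```bash
cat > look.py <<'E'
from h import *
import sys,pickle
ex=np.array([.9774,.2112,0]);ey=np.array([-.2112,.9774,0])
f=sys.argv[1]
o,c=wsnap(f+'.png');pickle.dump((o,c),open(f+'.pkl','wb'))
print(o['time'],o['position'],'tcp',o['position']@ex*1000,o['position']@ey*1000,o['ft_force'])
for p,w in reds(c): print(p.round(1),w.round(4),w@ex*1000,w@ey*1000,world(c,p)[2])
p=reds(c)[0][0].round().astype(int)
for dx,dy in((0,0),(0,-14),(0,14),(-18,0),(18,0),(-12,-10),(12,10),(12,-10),(-12,10)):
    print(dx,dy,round(1000*np.median([world(c,(p[0]+dx+a,p[1]+dy+b))[2] for a in(-2,-1,0,1,2) for b in(-2,-1,0,1,2)]),1),end='; ')
cv2.imwrite(f'pics/{f}c.png',cv2.resize(c['color'][140:260,225:350,::-1],None,fx=5,fy=5,interpolation=2))
E
python3 look.py w6
```

```text
13.0 [ 0.5365265  -0.1889459   0.28552944] tcp 484.4956325459987 -297.99011581752114 [-0.46511663  0.88304079 -0.39055164]
[287.  213.5] [ 0.5419 -0.208   0.12  ] 485.76510863785654 -317.7556048163117 0.1191377481530294
[286.1  89.2] [ 0.5129 -0.079   0.12  ] 484.64092948843523 -185.5320631230917 0.12111715016307587
0 0 118.3; 0 -14 117.4; 0 14 118.4; -18 0 117.4; 18 0 118.1; -12 -10 117.0; 12 10 118.7; 12 -10 117.5; -12 10 118.0;
```

View pics/w6c.png

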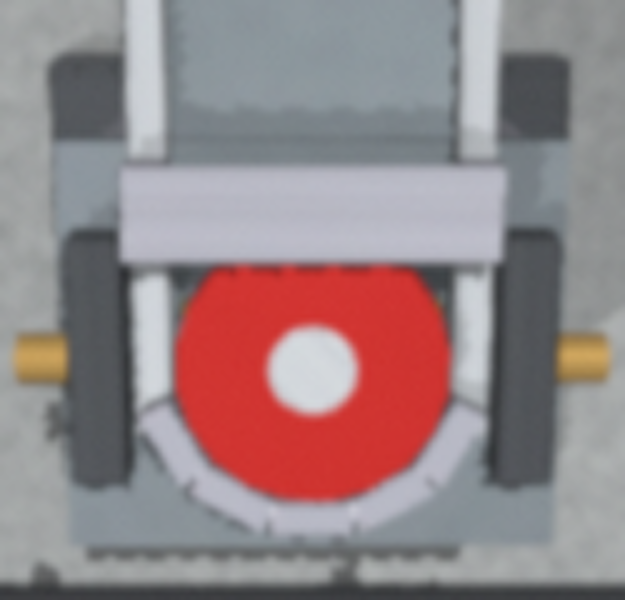

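>>> move_arm --rows '[2.6,-9.5,0,0,0,0,1,2.7,-9.4,0,0,0,0,1,0,0,-20,0,0,0,1,0,0,-30,0,0,0,1,0,0,-40,0,0,0,1,0,0,-30,0,0,0,1,0,0,-20,0,0,0,1,0,0,-10,0,0,0,1,0,0,0,0,0,0,1,0,0,0,0,0,0,1]'

```text
time: 14.05
position: [0.543, -0.2074, 0.1356]
tool_rot: [0.627, 0.779, 0.0, 0.0]
ft_force: [-0.2, 0.3, 0.5]
grip_width: 0.0152
```

>>> move_arm --rows '[-1.1,-0.3,-5,0,0,0,1,0,0,-5,0,0,0,1,0,0,-3,0,0,0,1,0,0,0,0,0,0,1]'

```text
time: 14.45
position: [0.5411, -0.2072, 0.122]
tool_rot: [0.628, 0.779, -0.0, -0.0]
ft_force: [-1.2, -0.0, 0.6]
grip_width: 0.0006
```

```bash
python3 - <<'E'
from h import *
c=snap('scene'); cv2.imwrite('pics/s7.png',cv2.resize(c['color'][150:250,140:260,::-1],None,fx=6,fy=6,interpolation=2))
o=robot.get_obs();print(o['position'],o['grip_width'],o['ft_force'])
E
```

```text
[ 0.54124702 -0.2073236   0.12215299] 0.0006357036408630512 [-0.84423618 -0.01358642  0.3988721 ]
```

View pics/s7.png

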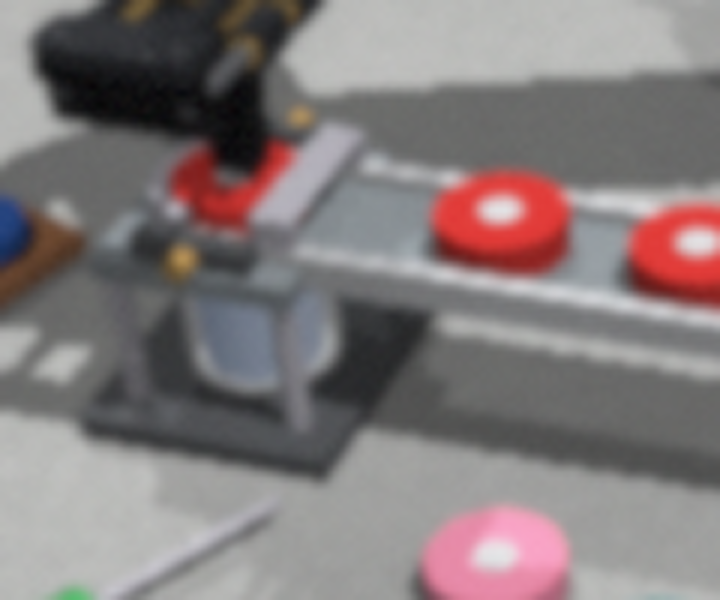

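>>> move_arm --rows '[0.4,-0.4,-2,0,0,0,1,0,0,-2,0,0,0,1,0,0,0,0,0,0,1]'

```text
time: 14.8
position: [0.5417, -0.2078, 0.118]
tool_rot: [0.628, 0.779, -0.0, -0.0]
ft_force: [0.3, -0.4, -0.3]
grip_width: 0.0007
```

>>> move_arm --rows '[0,0,-1,0,0,0,1,0,0,-1,0,0,0,1,0,0,0,0,0,0,1]'

```text
time: 15.1
position: [0.5419, -0.2078, 0.1165]
tool_rot: [0.628, 0.779, 0.0, 0.0]
ft_force: [-0.7, 1.4, 2.9]
grip_width: 0.0004
```

>>> move_arm --rows '[0,0,-1,0,0,0,1,0,0,-0.5,0,0,0,1,0,0,0,0,0,0,1]'

```text
time: 15.4
position: [0.5418, -0.2078, 0.1148]
tool_rot: [0.628, 0.779, 0.0, 0.0]
ft_force: [-0.3, 0.1, 3.4]
grip_width: 0.0005
```

>>> move_arm --rows '[0,0,-1,0,0,0,1,0,0,-0.5,0,0,0,1,0,0,0,0,0,0,1]'

```text
time: 15.7
position: [0.5416, -0.2078, 0.1127]
tool_rot: [0.628, 0.779, -0.0, -0.0]
ft_force: [0.3, 0.5, 0.2]
grip_width: 0.0006
```

>>> move_arm --rows '[0,0,-1,0,0,0,1,0,0,-0.5,0,0,0,1,0,0,0,0,0,0,1]'

```text
time: 16.0
position: [0.5417, -0.2078, 0.1117]
tool_rot: [0.628, 0.779, -0.0, -0.0]
ft_force: [-1.1, -0.4, 3.2]
grip_width: 0.0007
```

>>> move_arm --rows '[0,0,-1,0,0,0,1,0,0,0,0,0,0,1]'

```text
time: 16.2
position: [0.5417, -0.2078, 0.1108]
tool_rot: [0.628, 0.779, -0.0, -0.0]
ft_force: [-1.1, 0.1, 3.2]
grip_width: 0.0007
```

```bash
python3 - <<'E'
from h import *
c=snap('scene'); cv2.imwrite('pics/s8.png',cv2.resize(c['color'][150:250,140:260,::-1],None,fx=6,fy=6,interpolation=2))
o=robot.get_obs();print(o['position'],o['moment'],o['ft_force'])
E
```

```text
[ 0.54164558 -0.20779159  0.11081476] [-0.02009994  0.21930957  0.00097006] [-0.95823158 -0.55328548  4.7192197 ]
```

View pics/s8.png

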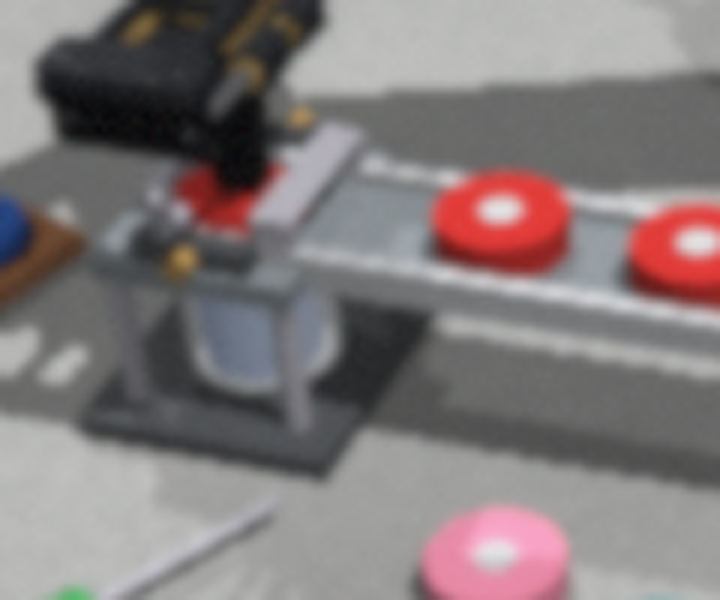

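>>> move_arm --rows '[0,0,-1,0,0,0,1,0,0,0,0,0,0,1]'

```text
time: 16.45
position: [0.5415, -0.2078, 0.1099]
tool_rot: [0.627, 0.779, -0.0, -0.0]
ft_force: [-1.7, 1.4, 5.2]
grip_width: 0.0005
```

>>> move_arm --rows '[0,0,-1,0,0,0,1,0,0,0,0,0,0,1]'

```text
time: 16.65
position: [0.5414, -0.2079, 0.1091]
tool_rot: [0.627, 0.779, -0.0, -0.0]
ft_force: [-3.2, 0.1, 6.4]
grip_width: 0.0005
```

>>> move_arm --rows '[0,0,-1,0,0,0,1,0,0,0,0,0,0,1]'

```text
time: 16.85
position: [0.5416, -0.2076, 0.1079]
tool_rot: [0.628, 0.779, 0.0, -0.0]
ft_force: [-1.7, 0.9, 4.6]
grip_width: 0.0006
```

```bash
python3 - <<'E'
from h import *
c=snap('scene'); cv2.imwrite('pics/s9.png',cv2.resize(c['color'][150:250,140:260,::-1],None,fx=6,fy=6,interpolation=2))
o=robot.get_obs();print(o['position'],o['moment'],o['ft_force'])
E
```

```text
[ 0.54159065 -0.20759907  0.10784023] [ 0.12424563  0.28886674 -0.03596571] [-1.63664377  1.45135889  4.0470412 ]
```

View pics/s9.png

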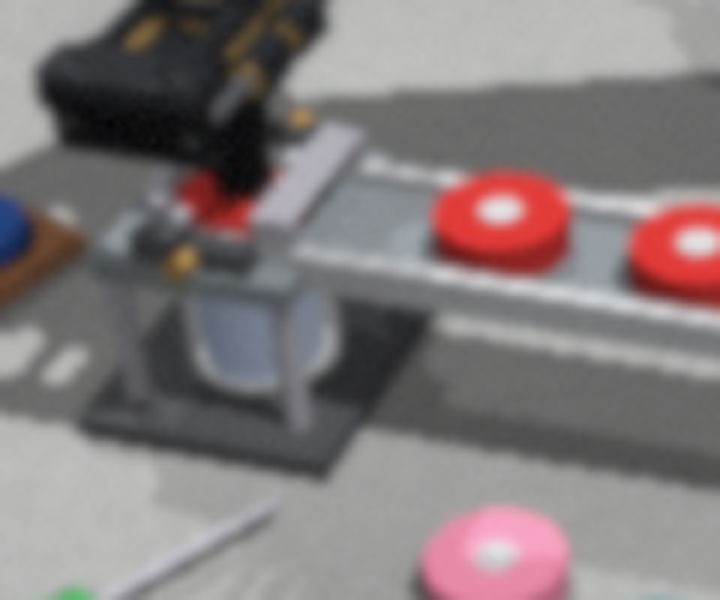

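>>> move_arm --rows '[0,0,5,0,0,0,1,0,0,25,0,0,0,1,-1,4,40,0,0,0,1,-1,4,40,0,0,0,1,-1,4,40,0,0,0,1,-1,6,28,0,0,0,1,0,0,0,0,0,0,1,0,0,0,0,0,0,1]'

```text
time: 17.7
position: [0.5379, -0.1898, 0.2859]
tool_rot: [0.627, 0.779, 0.0, 0.001]
ft_force: [-0.2, -0.1, -0.3]
grip_width: 0.0002
```

```bash
python3 look.py w10
```

```text
17.7 [ 0.53787223 -0.18975796  0.28593461] tcp 485.63943197716577 -299.0680429719374 [-0.15198245 -0.05410521 -0.3003521 ]
[255.1 212.9] [ 0.5079 -0.2161  0.12  ] 450.7899276757356 -318.46779690859717 0.10883986615927142
[283.7 209.2] [ 0.5388 -0.2048  0.12  ] 483.3698766919235 -314.0157775452462 0.10612515657482975
[285.1  88. ] [ 0.5129 -0.079   0.12  ] 484.65383975436487 -185.54208075610345 0.12074485158290063
[287.3  41.4] [ 0.5059 -0.0364  0.12  ] 486.75136902464357 -142.38437357838626 0.1015313559364481
0 0 108.1; 0 -14 108.0; 0 14 115.9; -18 0 113.8; 18 0 104.4; -12 -10 114.5; 12 10 103.9; 12 -10 101.9; -12 10 114.4;
```

View pics/w10c.png

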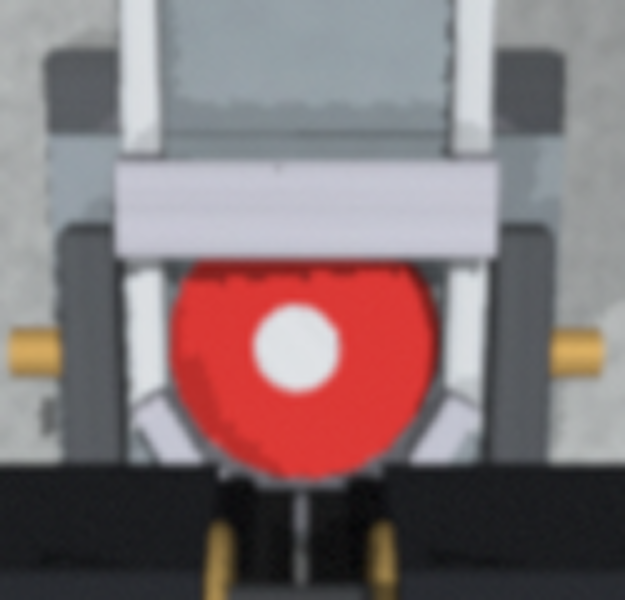

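>>> move_arm --rows '[-2.6,-9.8,-10,0,0,0,1,-2.6,-9.9,-30,0,0,0,1,0,0,-40,0,0,0,1,0,0,-40,0,0,0,1,0,0,-30,0,0,0,1,0,0,-14,0,0,0,1,0,0,0,0,0,0,1]'

```text
time: 18.45
position: [0.5294, -0.2086, 0.117]
tool_rot: [0.628, 0.778, -0.001, -0.005]
ft_force: [-0.1, -0.9, 0.5]
grip_width: 0.0002
```

>>> move_arm --rows '[0,0,-2,0,0,0,1,0,0,-2,0,0,0,1,0,0,0,0,0,0,1]'

```text
time: 18.75
position: [0.5329, -0.2099, 0.1183]
tool_rot: [0.628, 0.779, 0.0, 0.001]
ft_force: [-0.5, -0.3, 0.2]
grip_width: 0.0006
```

>>> move_arm --rows '[0,0,-1,0,0,0,1,0,0,-1,0,0,0,1,0,0,0,0,0,0,1]'

```text
time: 19.05
position: [0.5326, -0.2095, 0.116]
tool_rot: [0.627, 0.779, 0.0, 0.0]
ft_force: [-0.3, 0.2, 0.1]
grip_width: 0.0004
```

>>> move_arm --rows '[0,0,-1,0,0,0,1,0,0,-1,0,0,0,1,0,0,0,0,0,0,1]'

```text
time: 19.35
position: [0.5325, -0.2094, 0.1136]
tool_rot: [0.627, 0.779, -0.0, -0.0]
ft_force: [0.3, 0.4, 0.4]
grip_width: 0.0004
```

>>> move_arm --rows '[0,0,-1,0,0,0,1,0,0,-1,0,0,0,1,0,0,0,0,0,0,1]'

```text
time: 19.65
position: [0.5324, -0.2094, 0.1115]
tool_rot: [0.628, 0.779, -0.0, -0.0]
ft_force: [0.7, -0.3, 0.5]
grip_width: 0.0006
```

>>> move_arm --rows '[0,0,-1,0,0,0,1,0,0,-1,0,0,0,1,0,0,0,0,0,0,1]'

```text
time: 19.95
position: [0.5325, -0.2094, 0.1095]
tool_rot: [0.628, 0.779, -0.0, -0.0]
ft_force: [0.0, -0.7, 0.5]
grip_width: 0.0002
```

```bash
python3 - <<'E'
from h import *
c=snap('scene'); cv2.imwrite('pics/s11.png',cv2.resize(c['color'][160:220,150:220,::-1],None,fx=10,fy=10,interpolation=2))
import pickle
o,c=pickle.load(open('w10.pkl','rb'))
for r in range(196,230,4): print(r,[int(round(1000*world(c,(k,r))[2])) for k in range(256,318,3)])
E
```

```text
196 [108, 101, 100, 101, 102, 103, 103, 103, 104, 105, 107, 107, 106, 108, 109, 110, 109, 111, 94, 101, 108]
200 [108, 100, 100, 100, 101, 103, 103, 104, 105, 105, 105, 108, 108, 109, 111, 110, 111, 111, 102, 100, 108]
204 [108, 100, 101, 101, 102, 103, 103, 105, 106, 105, 107, 107, 108, 109, 110, 111, 111, 112, 111, 98, 107]
208 [108, 100, 101, 102, 102, 104, 105, 105, 107, 106, 108, 108, 108, 110, 110, 110, 111, 114, 112, 100, 110]
212 [109, 100, 101, 102, 104, 104, 105, 105, 105, 106, 108, 108, 108, 110, 111, 113, 111, 112, 113, 103, 108]
216 [108, 100, 101, 102, 104, 104, 105, 106, 108, 108, 108, 108, 109, 110, 112, 111, 112, 112, 107, 104, 109]
220 [117, 111, 103, 101, 104, 105, 105, 106, 106, 108, 108, 110, 109, 110, 109, 111, 112, 113, 101, 115, 117]
224 [117, 116, 110, 104, 104, 105, 106, 106, 107, 107, 109, 108, 110, 110, 112, 112, 113, 100, 113, 117, 116]
228 [117, 115, 118, 106, 106, 105, 105, 106, 108, 107, 108, 110, 110, 112, 111, 112, 100, 111, 116, 117, 117]
```

View pics/s11.png

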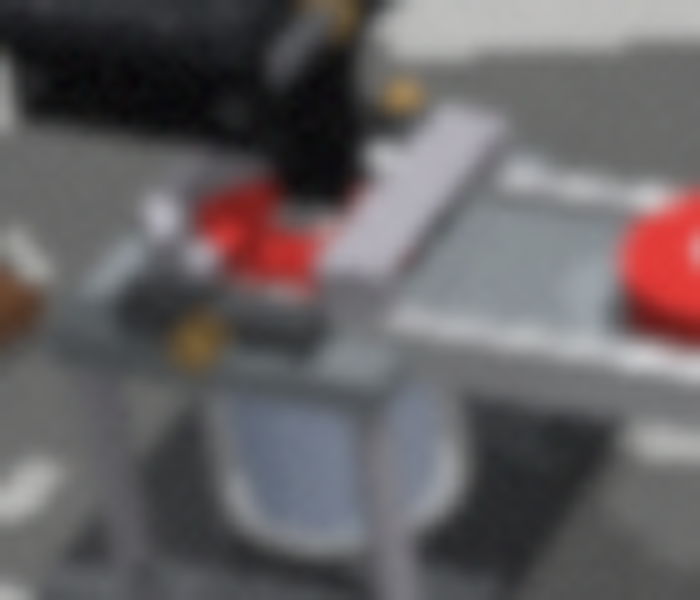

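>>> move_arm --rows '[0,0,10,0,0,0,1,0,0,5,0,0,0,1,6,1.3,0,0,0,0,1,6,1.2,0,0,0,0,1,5.8,1.2,0,0,0,0,1,0,0,0,0,0,0,1,0,0,0,0,0,0,1]'

```text
time: 20.7
position: [0.5504, -0.2055, 0.1244]
tool_rot: [0.627, 0.779, -0.0, -0.0]
ft_force: [0.3, 0.4, -0.6]
grip_width: 0.0002
```

>>> move_arm --rows '[0,0,-3,0,0,0,1,0,0,-3,0,0,0,1,0,0,-2,0,0,0,1,0,0,-1,0,0,0,1,0,0,0,0,0,0,1]'

```text
time: 21.2
position: [0.5501, -0.2058, 0.1154]
tool_rot: [0.628, 0.779, -0.0, -0.0]
ft_force: [0.4, -0.7, 0.6]
grip_width: 0.0004
```

>>> move_arm --rows '[0,0,-1,0,0,0,1,0,0,-1,0,0,0,1,0,0,0,0,0,0,1]'

```text
time: 21.5
position: [0.5503, -0.2057, 0.1136]
tool_rot: [0.628, 0.779, -0.0, -0.0]
ft_force: [0.1, 0.4, 0.2]
grip_width: 0.0001
```

>>> move_arm --rows '[0,0,-1,0,0,0,1,0,0,-1,0,0,0,1,0,0,0,0,0,0,1]'

```text
time: 21.8
position: [0.5503, -0.2057, 0.1116]
tool_rot: [0.628, 0.779, -0.0, -0.0]
ft_force: [-0.5, -0.3, 0.7]
grip_width: 0.0003
```

>>> move_arm --rows '[0,0,-1,0,0,0,1,0,0,-1,0,0,0,1,0,0,0,0,0,0,1]'

```text
time: 22.1
position: [0.5506, -0.2059, 0.1101]
tool_rot: [0.628, 0.779, 0.0, 0.0]
ft_force: [-0.2, -0.4, 3.3]
grip_width: 0.0006
```

>>> move_arm --rows '[0,0,-1,0,0,0,1,0,0,-1,0,0,0,1,0,0,0,0,0,0,1]'

```text
time: 22.4
position: [0.5501, -0.2057, 0.1073]
tool_rot: [0.628, 0.779, -0.0, -0.0]
ft_force: [-0.2, 0.1, 0.2]
grip_width: 0.0004
```

>>> move_arm --rows '[0,0,-1,0,0,0,1,0,0,0,0,0,0,1]'

```text
time: 22.6
position: [0.5502, -0.2057, 0.1064]
tool_rot: [0.628, 0.779, -0.0, -0.0]
ft_force: [0.2, -0.4, -0.5]
grip_width: 0.0005
```

>>> move_arm --rows '[0,0,5,0,0,0,1,0,0,25,0,0,0,1,-3,4,40,0,0,0,1,-4,4,40,0,0,0,1,-3,4,40,0,0,0,1,-4,8,28,0,0,0,1,0,0,0,0,0,0,1,0,0,0,0,0,0,1]'

```text
time: 23.4
position: [0.5364, -0.1857, 0.2855]
tool_rot: [0.627, 0.779, 0.0, 0.001]
ft_force: [0.2, 0.1, -0.9]
grip_width: 0.0004
```

```bash
python3 look.py w12; python3 - <<'E'
from h import *
import pickle
o,c=pickle.load(open('w12.pkl','rb'))
for r in range(192,230,4): print(r,[int(round(1000*world(c,(k,r))[2])) for k in range(256,318,3)])
E
```

```text
23.4 [ 0.53635456 -0.18570739  0.28545797] tcp 485.0115505567856 -294.7884833277485 [ 0.23196237  0.10244525 -0.86373322]
[285.3 212. ] [ 0.5398 -0.2036  0.12  ] 484.5974390157971 -313.0010586710712 0.10350295750231363
[285.8  92.2] [ 0.513  -0.0789  0.12  ] 484.74862584888353 -185.50427830816764 0.12068785199804986
[287.8  45.6] [ 0.5058 -0.0361  0.12  ] 486.69902758782916 -142.09987832248925 0.09894204505478091
0 0 104.6; 0 -14 102.7; 0 14 105.6; -18 0 102.6; 18 0 106.0; -12 -10 101.9; 12 10 106.4; 12 -10 104.5; -12 10 104.0; 192 [124, 126, 124, 125, 125, 124, 126, 125, 124, 126, 124, 126, 125, 124, 125, 125, 126, 125, 125, 126, 125]
196 [108, 101, 100, 100, 101, 102, 102, 101, 103, 101, 103, 103, 104, 104, 104, 104, 105, 99, 101, 101, 108]
200 [109, 101, 102, 100, 102, 101, 101, 103, 103, 102, 104, 104, 104, 104, 105, 105, 106, 107, 91, 101, 108]
204 [109, 100, 101, 101, 101, 102, 102, 103, 103, 104, 104, 103, 105, 106, 105, 107, 106, 106, 107, 100, 109]
208 [110, 100, 102, 101, 103, 103, 103, 103, 103, 104, 106, 105, 105, 105, 104, 106, 106, 106, 105, 100, 108]
212 [108, 101, 101, 102, 104, 103, 104, 105, 104, 104, 106, 106, 106, 106, 105, 106, 107, 107, 106, 98, 109]
216 [109, 101, 103, 102, 103, 103, 104, 104, 104, 104, 105, 105, 105, 106, 105, 105, 107, 106, 107, 99, 109]
220 [109, 101, 103, 101, 103, 103, 104, 104, 105, 105, 106, 105, 105, 107, 107, 107, 107, 107, 108, 103, 108]
224 [117, 114, 100, 104, 104, 104, 105, 105, 104, 104, 105, 106, 107, 107, 106, 107, 108, 107, 100, 115, 118]
228 [117, 116, 112, 99, 103, 104, 104, 105, 106, 106, 106, 106, 108, 107, 106, 107, 108, 101, 112, 116, 116]
```

View pics/w12c.png

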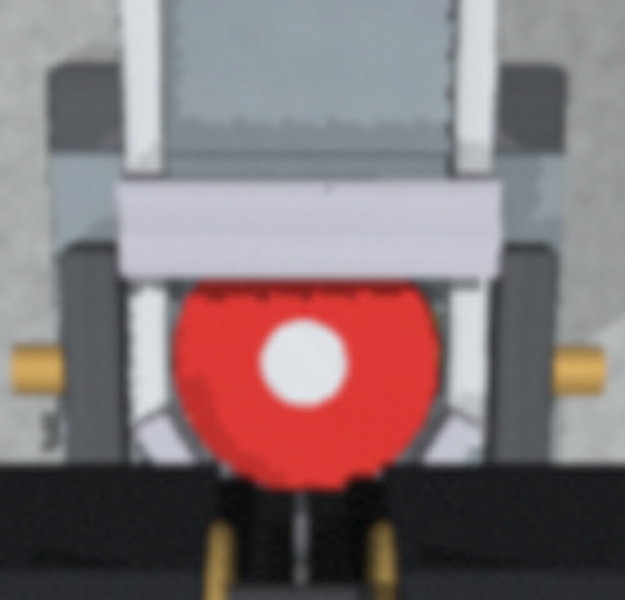

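>>> move_arm --rows '[4.8,-11.8,-10,0,0,0,1,4.8,-11.9,-30,0,0,0,1,0,0,-40,0,0,0,1,0,0,-40,0,0,0,1,0,0,-30,0,0,0,1,0,0,-12,0,0,0,1,0,0,-6,0,0,0,1,0,0,0,0,0,0,1,0,0,0,0,0,0,1]'

```text
time: 24.35
position: [0.5469, -0.2102, 0.1178]
tool_rot: [0.628, 0.779, 0.0, 0.001]
ft_force: [0.2, 0.1, 0.1]
grip_width: 0.0008
```

>>> move_arm --rows '[0,0,-3,0,0,0,1,0,0,-3,0,0,0,1,0,0,0,0,0,0,1,0,0,0,0,0,0,1]'

```text
time: 24.75
position: [0.546, -0.2095, 0.111]
tool_rot: [0.627, 0.779, 0.0, 0.0]
ft_force: [-0.1, -0.5, 0.2]
grip_width: 0.0004
```

>>> move_arm --rows '[0,0,-1,0,0,0,1,0,0,-1,0,0,0,1,0,0,0,0,0,0,1]'

```text
time: 25.05
position: [0.5459, -0.2094, 0.1086]
tool_rot: [0.628, 0.779, -0.0, -0.0]
ft_force: [-0.9, 0.3, -0.1]
grip_width: 0.0009
```

>>> move_arm --rows '[0,0,-1,0,0,0,1,0,0,-1,0,0,0,1,0,0,0,0,0,0,1]'

```text
time: 25.35
position: [0.5459, -0.2094, 0.1065]
tool_rot: [0.628, 0.779, -0.0, -0.0]
ft_force: [-0.4, -0.1, 0.3]
grip_width: 0.0008
```

>>> move_arm --rows '[0,0,-1,0,0,0,1,0,0,-1,0,0,0,1,0,0,0,0,0,0,1]'

```text
time: 25.65
position: [0.5459, -0.2094, 0.1045]
tool_rot: [0.628, 0.779, -0.0, -0.0]
ft_force: [0.4, -0.1, 0.4]
grip_width: 0.0003
```

>>> move_arm --rows '[0,0,-1,0,0,0,1,0,0,0,0,0,0,1]'

```text
time: 25.85
position: [0.5459, -0.2094, 0.1036]
tool_rot: [0.628, 0.779, -0.0, -0.0]
ft_force: [0.4, 0.2, 0.2]
grip_width: 0.0004
```

>>> move_arm --rows '[0,0,-1,0,0,0,1,0,0,0,0,0,0,1]'

```text
time: 26.05
position: [0.5459, -0.2094, 0.1026]
tool_rot: [0.628, 0.779, -0.0, -0.0]
ft_force: [-0.2, -0.5, 0.2]
grip_width: 0.0001
```

>>> move_arm --rows '[0,0,-1,0,0,0,1,0,0,0,0,0,0,1]'

```text
time: 26.25
position: [0.5459, -0.2095, 0.1016]
tool_rot: [0.628, 0.779, -0.0, -0.0]
ft_force: [-0.1, 0.2, -0.4]
grip_width: 0.0006
```

>>> move_arm --rows '[0,0,-1,0,0,0,1,0,0,-1,0,0,0,1,0,0,0,0,0,0,1]'

```text
time: 26.55
position: [0.5459, -0.2094, 0.0995]
tool_rot: [0.628, 0.779, -0.0, -0.0]
ft_force: [0.2, -0.1, -0.1]
grip_width: 0.0001
```

```bash
python3 - <<'E'
from h import *
c=snap('scene'); cv2.imwrite('pics/s13.png',cv2.resize(c['color'][160:220,150:220,::-1],None,fx=10,fy=10,interpolation=2))
print(robot.get_obs()['ft_force'])
E
```

```text
[ 0.26666575  0.52020473 -0.28730083]
```

View pics/s13.png

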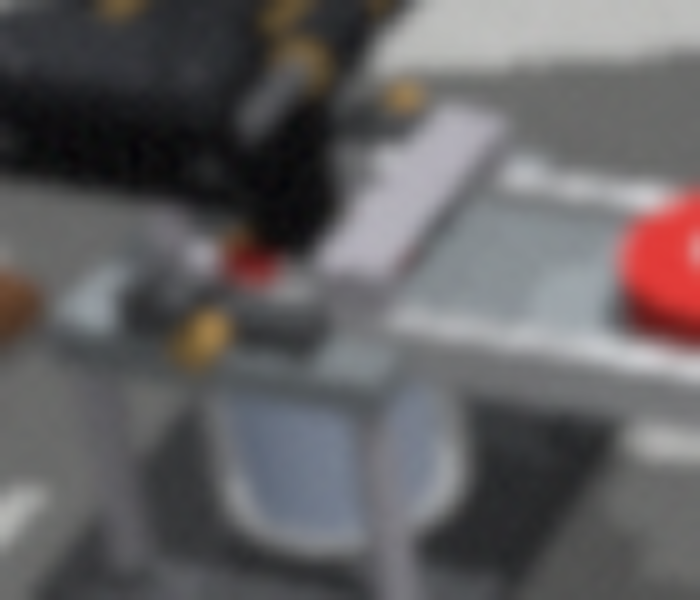

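>>> move_arm --rows '[0,0,10,0,0,0,1,0,0,30,0,0,0,1,-2,6,40,0,0,0,1,-3,6,40,0,0,0,1,-3,6,40,0,0,0,1,-2,5,26,0,0,0,1,0,0,0,0,0,0,1,0,0,0,0,0,0,1]'

```text
time: 27.4
position: [0.5359, -0.1864, 0.2867]
tool_rot: [0.627, 0.779, 0.0, 0.001]
ft_force: [0.2, 0.5, -0.8]
grip_width: 0.0005
```

```bash
python3 look.py w14; python3 - <<'E'
from h import *
import pickle
o,c=pickle.load(open('w14.pkl','rb'))
for r in range(188,230,4): print(r,[int(round(1000*world(c,(k,r))[2])) for k in range(256,318,3)])
E
```

```text
27.4 [ 0.5359192  -0.18640345  0.28666594] tcp 484.43902250893774 -295.3768661515124 [ 0.24857076  0.52259213 -0.82149498]
[286.6 208.9] [ 0.5402 -0.2007  0.12  ] 485.54717761649516 -310.29192454381274 0.08867484763512554
[286.2  91.8] [ 0.5129 -0.079   0.12  ] 484.6345380520489 -185.52928119928382 0.11980739895098937
[288.4  45.3] [ 0.5058 -0.0361  0.12  ] 486.7114301375884 -142.09487971161454 0.10103870321728473
0 0 88.9; 0 -14 88.9; 0 14 88.1; -18 0 88.3; 18 0 88.1; -12 -10 88.4; 12 10 88.4; 12 -10 88.3; -12 10 88.3; 188 [124, 125, 125, 126, 126, 126, 126, 125, 126, 126, 126, 126, 126, 126, 126, 126, 125, 126, 126, 125, 126]
192 [127, 125, 125, 125, 125, 125, 125, 125, 125, 124, 125, 125, 125, 126, 126, 126, 126, 125, 126, 125, 125]
196 [109, 98, 98, 96, 93, 89, 90, 88, 89, 89, 89, 88, 89, 88, 90, 89, 90, 96, 101, 100, 108]
200 [109, 101, 97, 94, 89, 449, 88, 89, 88, 89, 88, 89, 88, 90, 90, 87, 89, 88, 97, 102, 108]
204 [109, 101, 88, 88, 88, 88, 89, 89, 87, 90, 89, 89, 88, 90, 88, 89, 88, 88, 90, 101, 108]
208 [109, 100, 96, 88, 89, 87, 89, 89, 88, 88, 89, 89, 89, 88, 89, 88, 87, 88, 93, 98, 108]
212 [110, 100, 95, 89, 89, 89, 89, 89, 89, 88, 88, 88, 89, 88, 88, 89, 88, 90, 94, 99, 108]
216 [108, 101, 82, 89, 88, 89, 91, 88, 89, 88, 90, 89, 87, 89, 89, 89, 87, 88, 89, 101, 108]
220 [109, 107, 95, 95, 88, 89, 88, 89, 88, 89, 89, 89, 88, 88, 88, 87, 89, 449, 449, 103, 108]
224 [116, 115, 104, 97, 94, 88, 88, 88, 89, 87, 89, 88, 89, 89, 88, 89, 93, 98, 102, 114, 116]
228 [117, 116, 116, 102, 98, 86, 88, 88, 88, 89, 88, 86, 89, 88, 90, 89, 96, 100, 113, 115, 117]
```

View pics/w14c.png

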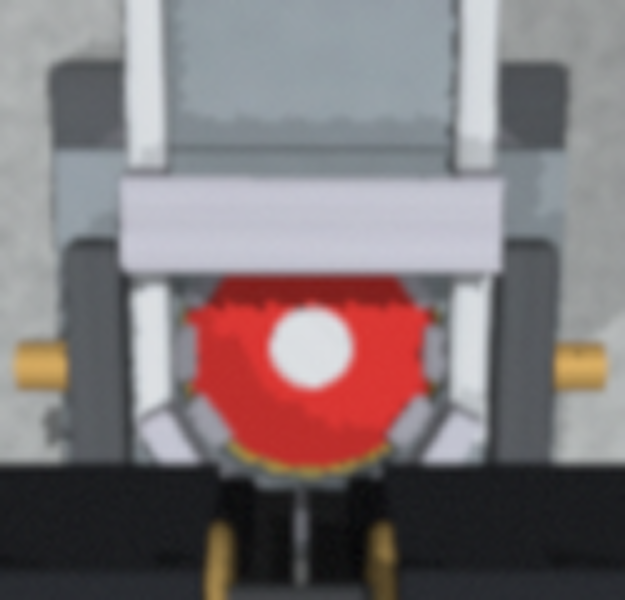

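```bash
python3 - <<'E'
from h import *
snap('scene','s15.png')
E
```

```text
(no output)
```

View pics/s15.png

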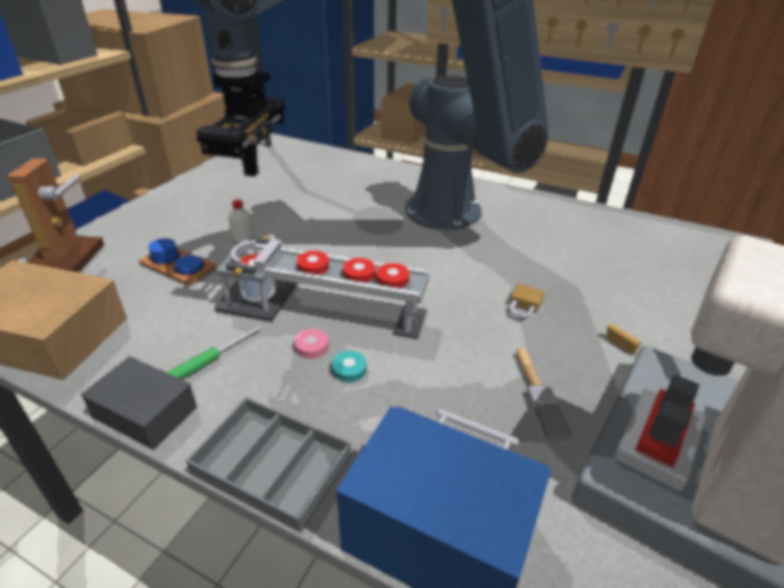

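The scene view shows three spare blanks lying in the lane, around (313,260), (358,268) and (393,273). One blank is in the tube at about (250,258), the other things on the bench have not moved, and the arm is clear above.

```bash
python3 -c "
from rig import robot
print(robot.hand_in())"
```

```text
the job is handed in; nothing more can be done
None
```

The job is done and handed in at about 27.5 s. One blank is in the tube, lying flat with its top at the yellow fill line, and three spares are left in the lane.

- **How many blanks:** The puck in the tube measured about 68 mm above the table, which is 32 mm below the deck. That means one blank. The two shorter pucks standing in the rack agreed.
- **Sliding:** The bar kept the fingers from pushing blank1 all the way, so I gripped blank2 over the rails and pushed blank1 with it. The first try left blank1 about 5 mm short and tilted. A firmer grip seated it against the backstop, and I then pulled blank2 back to about 132 mm from the tube's axis.
- **Pressing:** The first central press tilted the blank about 13°, because one jaw gave way before the other. I first lowered the closed fingers on the wrong (already low) side without touching it. Light presses on the high side (force readings up to about 6 N over the whole job) levelled it, and it dropped.
- **Last checks:** The top of the blank is at 88–89 mm across its whole face, against a fill line at 88 mm. The yellow line shows around its edge. The last scene picture shows the bystanders undisturbed and the arm clear. The look-alikes in view had not moved, but one turquoise disc is outside that picture; an earlier wrist view showed it lying beside the lane.

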